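# Hang the narrow dowel caddy back in its gap

## Robot

A 6-joint arm with a two-finger parallel gripper is mounted at the origin on the work surface. World frame = base frame: x ahead of the robot, y to its left, z up, the work surface at z = 0. Lengths are in m, angles in rad, forces in N, time in s.
With the tool pointing down it reaches from about 0.35 to 0.975 m from the base axis. Payload 17.4 kg.
Tool frame: the origin (TCP) lies between the finger pads; the fingertips stand 17 mm ahead of it and the grasp point (between the pads) lies 2 mm behind it (tip_extent is the z of the fingertips in the tool frame, in m); z points along the fingers, y is the direction in which the jaws open and shut (so a half turn about z gives the same grasp; the last joint's range is limited). The gripper opens to 85 mm and grips with 20 to 120 N. Pads are 22 mm wide; open, the fingers measure 114 mm over their backs; the gripper's body (76 mm by 85 mm) begins 54 mm behind the grasp point. The pads swing forward as they close: fully open they stand 13 mm farther back than shut.
Start: joints at [-1.169, 0.116, 1.442, -0, 1.584, -0.038], TCP at [0.287, -0.611, 0.248] pointing down, gripper open.
Joint ranges: [-2.83, 2.83], [-0.83, 2.19], [0.07, 2.5], [-1.14, 4.28], [0.01, 3], [-2.97, 2.97]. Speed limits (rad/s): [1.89, 1.89, 2.22, 3.14, 3.14, 3.14].

## Interface

Orientations are given as a unit quaternion [x, y, z, w].
In Python, from bench import observe, read_camera, calibration, job_done, spot_in, silhouettes, tip_extent gives the robot as it stands.
- The arm moves only by the shell command python3 -m creep 'ROWS' [FORCE]. ROWS is JSON, a list of rows, each an object with "turn": the turn, a rotation vector about the tool's x, y, z in rad, a list of three; "offset": the shift along the tool's x, y, z in m, a list of three; "fingers": the opening, from -1 (shut) to 1 (fully open), so that 0 is half open. In form: [{"turn": [ax, ay, az], "offset": [x, y, z], "fingers": fingers}, ...]. A call has 1 to 12 rows; each row is the pose to reach, as a shift and turn from the pose measured when the call began, along the tool's axes at that moment; what a row does not reach only later rows make up. A row lasts 1/10 s, in which the tool goes at most 50 mm and 8.59 degrees, less where a joint would pass 70% of its speed; a pose out of reach is approached as far as the arm can. A call with a gripper value outside its range is refused whole. The fingers move at their own pace and stop on an object; FORCE is the grip in N (left out, the last holds). Time passes only in rows, so rows that repeat a pose let the fingers close. It gives the time, the measured TCP pose, the force and the opening at its end, in the units of the state.
- observe(): the state, without advancing time (a new reading comes with each control period).
- read_camera(name): name is "side" or "top" or "wrist"; returns the picture (420x560x3 uint8, red, green, blue); there is no depth.
- calibration(name): a dict with "K" (3x3 intrinsics, pixels), "k1" (the pictures are not rectified: a ray, as slopes to the right and down, at radius r is drawn at 1 + k1 r^2 times it, then the intrinsics apply), "pose" (4x4, takes a point from camera to world coordinates). Camera axes: x right, y down, z forward; pixel columns grow to the right and rows downward; lengths in m; the calibration is good to about 2 mm. A picture is of the moment at which its call begins: read the wrist's pose just before it. calibration takes no time and is no camera call; for the wrist camera it gives the pose at the moment of the call.
- job_done(): hands the job in, once; it reports no verdict.
Trained networks look in the newest picture that a camera, given by its name, has taken for a name from the list of things; names that differ only in an ending like _2 or _b are one class to them, and where a whole thing is asked for, a point or a joint stands for the part that bears it (a point fixed in the world has none). Each returns a list of dicts, best first, with "score" (0 to 1); they miss things now and then, are a little off and sometimes report something else, mostly with a low value. They report only what shows in the picture. A call takes as long as a camera call. They do not tell look-alikes from the thing itself.
- spot_in(camera, thing): "rect" ([centre column, centre row, width, height] as shares, 0 to 1, of the picture: columns of its width, rows of its height, round what is visible of it).
- silhouettes(camera, thing): "region" (420x560 bool, what is visible of it) and "rect" ([centre column, centre row, width, height] as shares, 0 to 1, of the picture: columns of its width, rows of its height, round what is visible of it).
The state is a dict: "t": time; "joints": joint angles; "qd": joint speeds; "tau": joint torques, N m; "eef_pos": TCP position; "eef_rot": TCP orientation; "contact_force": force on the tool from outside, world axes, zero at the start; "moment": the same for the moment, N m; "width": finger opening in m.
Only numpy, scipy, OpenCV 4.12 (cv2) and the standard library are available. Lean on these libraries where they do the work, as an engineer would, in place of code of your own. Each camera call takes 0.05 s, during which the arm holds its last target.

## Task

Pick up the narrow plywood caddy that stands on the bench by its upright handle and hang it by its hook over the top edge of the upright perforated board, in the gap between the dowel box and the dowel can that already hang there, on the same side of the board as they are. Lower it in from above without knocking the box or the can off or shoving them along the board, and leave it hanging upright, square to the board, and still.

Things in the scene. Friction and masses are not known exactly. Their poses are not given: they have to be found in the camera images.
- narrow_caddy: Plywood box 64 deep (x), 56 wide (y; its like, 110 wide, does not fit), 55 high, 0.2 kg. Origin: centre of underside. Upright handle plate 12 thick (y), x -24 to 16, top at z 145. Hook 30 wide at the back (-x), open downwards: strip, rear face x -36; bridge, z 90 to 94; lip slanting out from x -54 at the top to x -75, z 58 (slot 18 at the top, 34 at the mouth). All mm. The two caddies may stand swapped.
- board: Upright perforated white board, fixed, 12 mm thick (x), 440 wide (y), top edge 150 mm above the bench. Origin: centre of its underside. x: level, square to its face, away from the robot, to the side where box and can hang. A caddy hung fully down with its strip on the board's face has its origin at x 42, z 60 mm in this frame and the board's yaw.
- dowel_box: Square plywood box of upright dowels, 64 by 64 mm, 60 high, loosely hung on the board by a hook like the caddy's; hook top, its highest point, 94 mm above its origin (centre of underside), 154 above the bench. One neighbour of the gap, left or right.
- dowel_can: Round aluminium can of upright dowels, diameter 64 mm, 60 high, hung by the same hook at the same height. Origin: centre of underside. The gap's other neighbour: their centres are 144 to 156 mm apart, so 80 to 92 mm are free between them.
Mind the look-alikes: they are no part of the job. What is shaped like the narrow_caddy but orange or purple is not meant.

How it is judged:
On the way:
1. the narrow caddy is lifted so that its hook clears the board's top edge (height (world z) of narrow_caddy above 0.09 m), for 0.2 s.
At the end, for the whole second after the job is handed in: The narrow caddy hangs at rest by its hook on the board, on the side of the box and can and between them (centres within 110 mm), underside 50-70 mm above the bench, 30-62 mm from the board's middle, tilt < 0.2 rad, square within 0.25 rad; box and can moved < 20 mm, tilt < 0.25 rad (x of narrow_caddy in the frame of board between 0.03 and 0.062 m and height (world z) of narrow_caddy between 0.05 and 0.07 m and horizontal distance between narrow_caddy and dowel_box below 0.11 m and horizontal distance between narrow_caddy and dowel_can below 0.11 m and angle between narrow_caddy's own z axis and vertical below 0.2 rad and angle between the x axis of narrow_caddy and the x axis of board, either way round below 0.25 rad and linear speed of narrow_caddy below 0.02 m/s and height (world z) of each of dowel_box, dowel_can above 0.05 m and angle between each of dowel_box, dowel_can's own z axis and vertical below 0.25 rad and distance of each of dowel_box, dowel_can from where it was at the start of the episode below 0.02 m); the robot touches nothing.
It fails at once if the dowel box or the dowel can is knocked off or shoved more than 30 mm (distance of any of dowel_box, dowel_can from where it was at the start of the episode above 0.03 m).
It also fails if it takes over 43 s, if anything falls off the work surface, if the arm or the gripper's body presses on something with over 40 N, if the wrist force passes 120 N, or if a joint passes its speed limit or range.

## Working session

There is one attempt and no reset: what is moved stays moved. The work goes in short steps, Python scripts to look and compute and a shell command to move; the robot and the scene stay as the last step left them, time stands still between calls to the robot, and variables do not carry over. Pictures are saved under pics/ and viewed, and the job is handed in when it is done.

```bash
mkdir -p pics; ls; python3 - <<'E'
from bench import *
import cv2,numpy as np
s=observe();print({k:np.round(v,3).tolist() for k,v in s.items()},tip_extent)
for c in ["side","top","wrist"]:
    im=read_camera(c);cv2.imwrite(f"pics/{c}0.png",im[:,:,::-1])
    d=calibration(c);print(c,d["K"],d["k1"],np.round(d["pose"],4).tolist())
E
```

```text
pics
{'t': 0.0, 'joints': [-1.169, 0.116, 1.442, 0.0, 1.584, -0.038], 'qd': [-0.002, -0.0, 0.001, -0.002, 0.0, -0.001], 'tau': [0.006, -73.197, -63.25, 0.0, 0.006, -0.0], 'eef_pos': [0.287, -0.611, 0.248], 'eef_rot': [0.976, 0.218, -0.0, -0.001], 'contact_force': [0.327, -0.109, 0.3], 'moment': [-0.051, -0.071, -0.035], 'width': 0.085} 0.017
side [[393.47045761   0.         283.52020489]
 [  0.         393.47045761 216.86999776]
 [  0.           0.           1.        ]] -0.1101648919604512 [[0.9782, -0.1241, 0.1665, 0.5024], [-0.2075, -0.6198, 0.7568, -0.5737], [0.0093, -0.7749, -0.632, 0.5138], [0.0, 0.0, 0.0, 1.0]]
top [[505.33823901   0.         282.25511701]
 [  0.         505.33823901 208.01800524]
 [  0.           0.           1.        ]] -0.1250129878484633 [[-0.0008, -0.989, 0.1479, 0.4765], [-0.9999, -0.0014, -0.0149, -0.0065], [0.0149, -0.1479, -0.9889, 0.9358], [0.0, 0.0, 0.0, 1.0]]
wrist [[352.02286441   0.         279.74719473]
 [  0.         352.02286441 208.97768664]
 [  0.           0.           1.        ]] -0.0765788830693122 [[0.426, -0.8584, -0.2859, 0.3603], [-0.9047, -0.4046, -0.1333, -0.5759], [-0.0012, 0.3154, -0.949, 0.3738], [0.0, 0.0, 0.0, 1.0]]
```

View pics/side0.png

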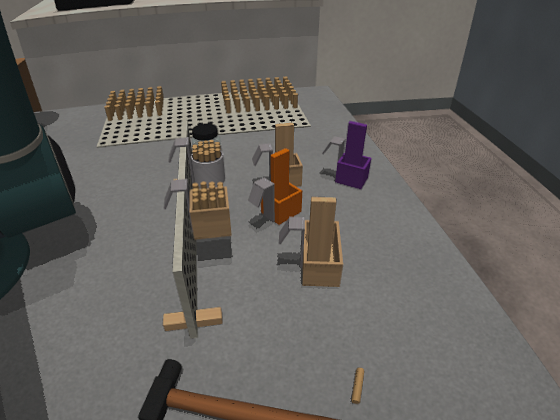

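View pics/top0.png

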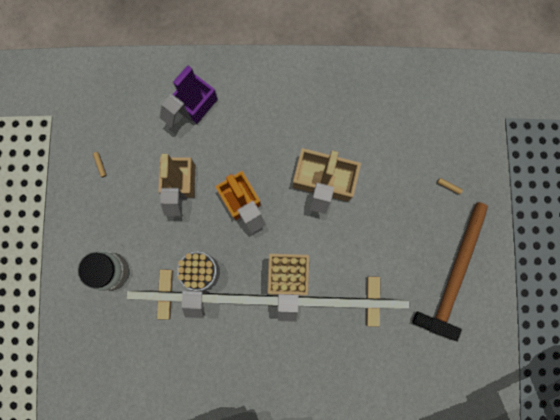

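View pics/wrist0.png

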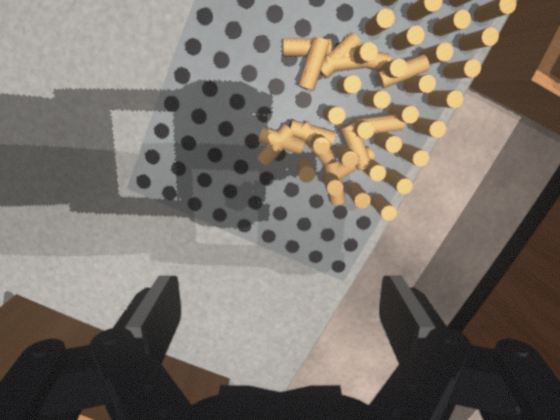

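```bash
python3 - <<'E'
from bench import *
import numpy as np
for c in ["side","top"]:
  for t in ["narrow_caddy","dowel_box","dowel_can","board"]:
    for r in spot_in(c,t):
        x=np.array(r["rect"])*[560,420,560,420]; print(c,t,round(r["score"],2),x.round(0))
E
```

```text
side narrow_caddy 0.65 [275. 184.  50.  77.]
side narrow_caddy 0.59 [347. 157.  47.  68.]
side narrow_caddy 0.58 [278. 154.  50.  66.]
side dowel_box 0.58 [199. 208.  66.  66.]
side dowel_can 0.8 [195. 162.  57.  57.]
side board 0.81 [193. 232.  53. 217.]
top narrow_caddy 0.84 [176. 186.  38.  60.]
top narrow_caddy 0.78 [242. 200.  52.  57.]
top narrow_caddy 0.63 [187.  95.  61.  58.]
top dowel_box 0.88 [288. 288.  41.  69.]
top dowel_can 0.7 [197. 286.  41.  69.]
top board 0.64 [271. 297. 283.  56.]
```

Candidates that look like the narrow caddy, by top-view pixel:
- (176,178): plywood, narrow
- (327,175): plywood, wide
- (239,195): orange
- (193,95): purple

I choose the plywood one at (176,178). The box hangs at (288,275) and the can at (197,270). Next is a close crop of the choice.

```bash
python3 - <<'E'
import cv2,numpy as np
a=cv2.imread("pics/top0.png");b=cv2.imread("pics/side0.png")
cv2.imwrite("pics/c1.png",cv2.resize(a[140:320,120:330],None,fx=3.8,fy=3.3,interpolation=cv2.INTER_CUBIC))
cv2.imwrite("pics/c2.png",cv2.resize(b[110:270,160:360],None,fx=4,fy=3.7,interpolation=cv2.INTER_CUBIC))
cv2.imwrite("pics/c3.png",cv2.resize(a[145:225,150:220],None,fx=7.5,fy=7.5,interpolation=cv2.INTER_CUBIC))
E
```

```text
(no output)
```

View pics/c2.png

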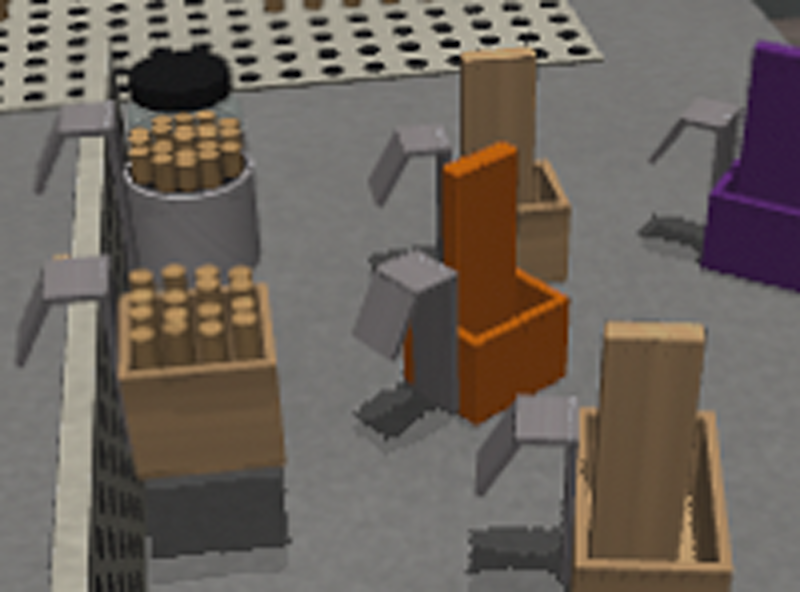

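View pics/c3.png

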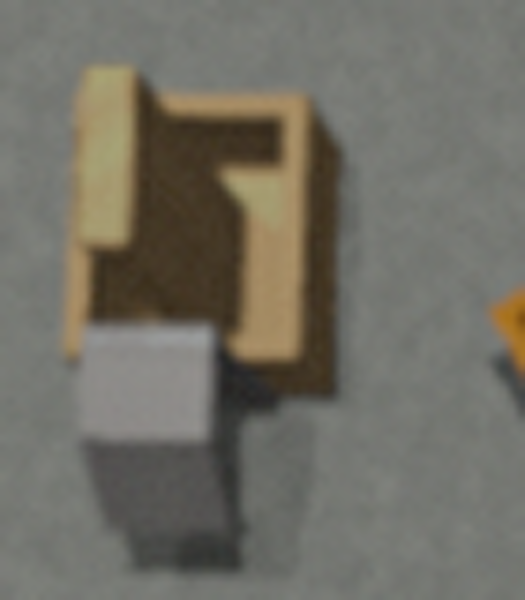

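View pics/c1.png

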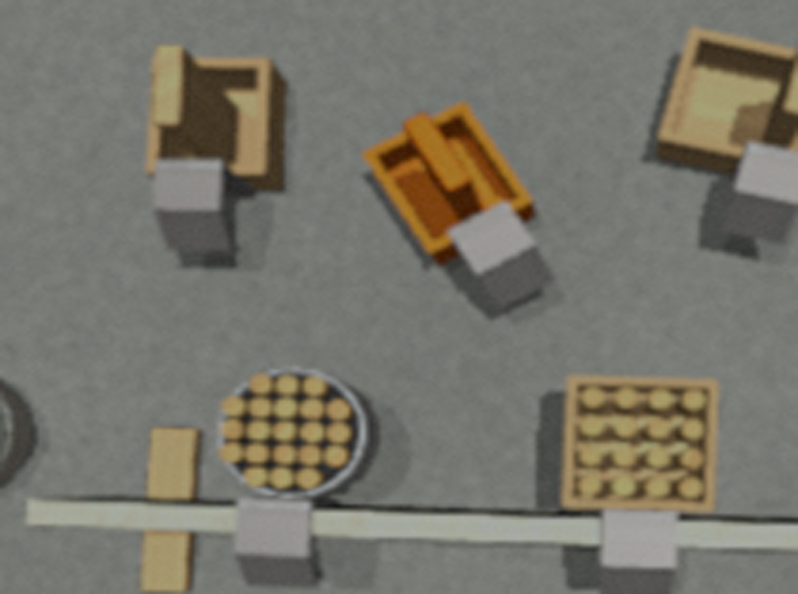

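The crop confirms a plywood narrow caddy at (176,178): handle top near (164,166), and hook pointing at the robot at (170,195). Now I'll fit the poses.

```bash
cat > h.py <<'E'
import numpy as np,cv2
from scipy.optimize import least_squares
from bench import *
def proj(c,P,cal=None):
    d=cal or calibration(c);T=np.linalg.inv(d["pose"]);p=np.asarray(P)@T[:3,:3].T+T[:3,3]
    s=p[:,:2]/p[:,2:];r2=(s**2).sum(1,keepdims=True);s=s*(1+d["k1"]*r2);K=d["K"]
    return s*[K[0,0],K[1,1]]+[K[0,2],K[1,2]]
def place(q,P,z=0.):
    c,s=np.cos(q[2]),np.sin(q[2]);P=np.asarray(P)/1000.
    return np.c_[q[0]+c*P[:,0]-s*P[:,1],q[1]+s*P[:,0]+c*P[:,1],P[:,2]+z]
def fit(obs,q0,z=0.):
    cal={c:calibration(c) for c in obs}
    def f(q): return np.concatenate([(proj(c,place(q,m,z),cal[c])-px).ravel() for c,(m,px) in obs.items()])
    r=least_squares(f,q0,loss='soft_l1',x_scale=[.1,.1,.1]);return r.x,f(r.x).reshape(-1,2)
E
python3 - <<'E'
from h import *
A=lambda l,sx,sy,ox,oy:np.array(l)/[sx,sy]+[ox,oy]
mt=[(16,6,145),(16,-6,145),(-24,6,145),(-24,-6,145),(32,-28,55),(-32,-28,55),(-32,28,55),(-36,15,94),(-36,-15,94),(-54,-15,94),(-54,15,94)]
pt=A([(84,68),(137,68),(80,246),(130,246),(312,95),(303,360),(65,358),(83,325),(213,323),(213,440),(80,440)],7.5,7.5,150,145)
ms=[(-24,-6,145),(16,-6,145),(-24,6,145),(16,6,145),(-36,-15,94),(-54,-15,94),(-54,15,94),(-36,15,94),(32,-28,55),(32,-28,0)]
ps=A([(465,65),(535,62),(461,52),(533,48),(447,152),(396,152),(402,127),(443,126),(570,208),(567,280)],4,3.7,160,110)
for o in ({"top":(mt,pt)},{"side":(ms,ps)},{"top":(mt,pt),"side":(ms,ps)}):
    q,r=fit(o,[.55,.18,0]);print("caddy",q.round(4));print(r.round(1).tolist())
# box  (top c1, side c2)
T=lambda l:A(l,3.8,3.3,120,140); S=lambda l:A(l,4,3.7,160,110)
ob={"top":([(32,32,60),(32,-32,60),(-32,-32,60),(-32,32,60),(-36,15,94),(-36,-15,94),(-54,15,94),(-54,-15,94)],T([(566,377),(718,379),(715,510),(563,508),(602,510),(678,512),(602,568),(678,569)])),
 "side":([(-32,-32,60),(32,-32,60),(32,-32,0),(-32,-32,0),(-36,-15,94),(-54,-15,94),(-54,15,94),(-36,15,94)],S([(121,376),(273,373),(285,468),(137,475),(106,298),(42,296),(52,258),(109,256)]))}
for o in ({"top":ob["top"]},{"side":ob["side"]},ob):
    q,r=fit(o,[.4,0,0],.06);print("box",q.round(4));print(r.round(1).tolist())
oc={"top":([(-36,15,94),(-36,-15,94),(-54,15,94),(-54,-15,94),(0,32,60),(0,-32,60),(32,0,60)],T([(238,502),(312,502),(236,553),(310,556),(218,433),(370,433),(293,367)])),
 "side":([(-36,-15,94),(-54,-15,94),(-54,15,94),(-36,15,94)],S([(112,131),(59,131),(67,103),(114,101)]))}
for o in ({"top":oc["top"]},oc):
    q,r=fit(o,[.4,.15,0],.06);print("can",q.round(4));print(r.round(1).tolist())
bo={"top":([(6,220,150),(-6,220,150),(6,-220,150),(-6,-220,150)],[(127.1,291.5),(127.1,299),(408.5,300.5),(408.5,308.5)])}
q,r=fit(bo,[.36,.05,0]);print("board",q.round(4));print(r.round(1).tolist())
E
```

```text
caddy [ 0.6672  0.1713 -0.006 ]
[[-0.0, -0.3], [0.3, -0.3], [-0.6, 0.2], [0.1, 0.2], [-0.2, 0.2], [-0.3, -0.0], [0.2, 0.0], [0.1, 2.7], [0.3, 3.1], [-0.1, -2.0], [0.1, -2.2]]
caddy [ 0.6696  0.1668 -0.0292]
[[-0.5, -0.9], [0.9, -1.5], [-0.4, 0.1], [0.2, -0.2], [-0.8, -0.4], [3.6, 0.3], [0.2, 0.3], [-1.9, -0.1], [0.2, 0.5], [0.0, 1.6]]
caddy [ 0.6682  0.1708 -0.0113]
[[0.4, -0.9], [0.7, -0.9], [-0.3, -0.5], [0.4, -0.4], [0.2, -0.3], [-0.0, -0.5], [0.4, -0.6], [0.3, 2.1], [0.5, 2.5], [0.1, -2.6], [0.2, -2.8], [-1.4, -1.6], [-0.2, -2.3], [-1.4, -0.6], [-0.9, -1.0], [-1.6, -1.1], [2.9, -0.3], [-0.7, -0.3], [-2.9, -0.7], [-0.7, -0.6], [-0.8, 0.5]]
box [ 0.4909 -0.0287 -0.0214]
[[0.1, -0.3], [-0.3, -0.0], [-0.1, 0.3], [-0.1, 0.1], [0.4, 2.8], [0.0, 2.6], [0.2, -2.9], [-0.2, -2.8]]
box [ 0.494  -0.0318 -0.0831]
[[-1.1, 0.8], [0.6, -1.3], [0.4, 0.6], [-0.1, 1.5], [-2.2, -1.3], [2.4, 0.0], [1.6, -0.2], [-1.7, -0.4]]
box [ 0.4919 -0.0291 -0.0288]
[[0.4, -1.0], [0.1, -0.5], [0.0, -0.2], [-0.0, -0.7], [0.5, 2.1], [0.1, 2.0], [0.1, -3.7], [-0.2, -3.4], [-1.4, 0.4], [0.2, -2.9], [-0.0, -1.1], [-0.4, 1.2], [-3.1, -1.5], [1.5, 0.2], [-0.3, 0.1], [-3.5, -0.5]]
can [ 0.4957  0.1188 -0.0173]
[[0.1, 1.8], [0.1, 2.3], [0.2, -1.8], [0.3, -2.2], [-0.4, -0.5], [-0.8, 0.4], [0.3, 0.1]]
can [ 0.4966  0.1186 -0.0229]
[[0.1, 1.2], [0.1, 1.8], [0.2, -2.4], [0.2, -2.8], [-0.3, -1.2], [-0.7, -0.0], [0.5, -0.5], [-2.8, -0.8], [0.8, 0.1], [-0.7, 0.2], [-3.1, -0.1]]
board [ 0.4499  0.0039 -0.0325]
[[-0.7, -0.2], [-1.2, 0.1], [1.0, 0.1], [0.9, -0.1]]
```

```bash
cat >> h.py <<'E'
from scipy.spatial.transform import Rotation as Ro
def plan(p,yaw):
    s=observe();R=Ro.from_quat(s["eef_rot"]);print("t",s["t"],"pos",np.round(s["eef_pos"],4),"width",s["width"],"F",np.round(s["contact_force"],1))
    G=Ro.from_euler('z',yaw)*Ro.from_quat([1,0,0,0])
    print("offset",R.inv().apply(np.array(p)-s["eef_pos"]).round(4),"turn",(R.inv()*G).as_rotvec().round(4))
E
python3 -c "
from h import *
plan([.6635,.1713,.25],-.006)"
```

```text
t 0.55 pos [ 0.2874 -0.6108  0.2483] width 0.0855475991850918 F [ 0.1 -0.3  0.1]
offset [ 0.6733 -0.5475 -0.0017] turn [-0.      0.      0.4458]
```

```bash
python3 -m creep '[{"turn":[0,0,0.446],"offset":[0.673,-0.5475,-0.002],"fingers":0.3},{"turn":[0,0,0.446],"offset":[0.673,-0.5475,-0.002],"fingers":0.3},{"turn":[0,0,0.446],"offset":[0.673,-0.5475,-0.002],"fingers":0.3},{"turn":[0,0,0.446],"offset":[0.673,-0.5475,-0.002],"fingers":0.3},{"turn":[0,0,0.446],"offset":[0.673,-0.5475,-0.002],"fingers":0.3},{"turn":[0,0,0.446],"offset":[0.673,-0.5475,-0.002],"fingers":0.3},{"turn":[0,0,0.446],"offset":[0.673,-0.5475,-0.002],"fingers":0.3},{"turn":[0,0,0.446],"offset":[0.673,-0.5475,-0.002],"fingers":0.3},{"turn":[0,0,0.446],"offset":[0.673,-0.5475,-0.002],"fingers":0.3},{"turn":[0,0,0.446],"offset":[0.673,-0.5475,-0.002],"fingers":0.3},{"turn":[0,0,0.446],"offset":[0.673,-0.5475,-0.002],"fingers":0.3},{"turn":[0,0,0.446],"offset":[0.673,-0.5475,-0.002],"fingers":0.3}]' 40
python3 -c "
from h import *
plan([.6635,.1713,.25],-.006)"
```

```text
t: 1.75
eef_pos: [0.5478, -0.0679, 0.25]
eef_rot: [1.0, -0.003, 0.0, 0.0]
contact_force: [0.2, -1.3, 0.0]
width: 0.0554
t 1.75 pos [ 0.5478 -0.0679  0.25  ] width 0.0554037387464662 F [ 0.2 -1.3  0. ]
offset [ 1.142e-01 -2.399e-01  1.000e-04] turn [ 0.0001 -0.0007 -0.0001]
```

```bash
python3 -m creep '[{"turn":[0,0,0],"offset":[0.114,-0.24,0],"fingers":0.3},{"turn":[0,0,0],"offset":[0.114,-0.24,0],"fingers":0.3},{"turn":[0,0,0],"offset":[0.114,-0.24,0],"fingers":0.3},{"turn":[0,0,0],"offset":[0.114,-0.24,0],"fingers":0.3},{"turn":[0,0,0],"offset":[0.114,-0.24,0],"fingers":0.3},{"turn":[0,0,0],"offset":[0.114,-0.24,0],"fingers":0.3},{"turn":[0,0,0],"offset":[0.114,-0.24,0],"fingers":0.3},{"turn":[0,0,0],"offset":[0.114,-0.24,0],"fingers":0.3},{"turn":[0,0,0],"offset":[0.114,-0.24,0],"fingers":0.3}]'
python3 - <<'E'
from h import *
im=read_camera("wrist");cal=calibration("wrist")
plan([.6635,.1713,.12],-.006)
q=[.6672,.1713,-.006]
pts=proj("wrist",place(q,[(16,6,145),(16,-6,145),(-24,6,145),(-24,-6,145),(32,-28,55),(-32,-28,55),(-32,28,55),(32,28,55),(-36,15,94),(-36,-15,94)]),cal)
v=im[:,:,::-1].copy()
for p in pts: cv2.circle(v,tuple(int(round(a)) for a in p),2,(0,0,255),-1)
print(pts.round(0).tolist());cv2.imwrite("pics/w1.png",v)
E
```

```text
t: 2.65
eef_pos: [0.663, 0.1703, 0.2504]
eef_rot: [1.0, -0.004, 0.0, 0.0]
contact_force: [0.2, -0.5, 0.7]
width: 0.0558
t 2.7 pos [0.663  0.1701 0.2505] width 0.055495251427401686 F [ 0.  -0.3 -0.4]
offset [ 0.0003 -0.0012  0.1305] turn [ 0.0003 -0.0012 -0.0014]
[[270.0, 186.0], [287.0, 186.0], [270.0, 240.0], [287.0, 240.0], [310.0, 144.0], [308.0, 211.0], [250.0, 211.0], [248.0, 144.0], [261.0, 230.0], [296.0, 230.0]]
```

View pics/w1.png

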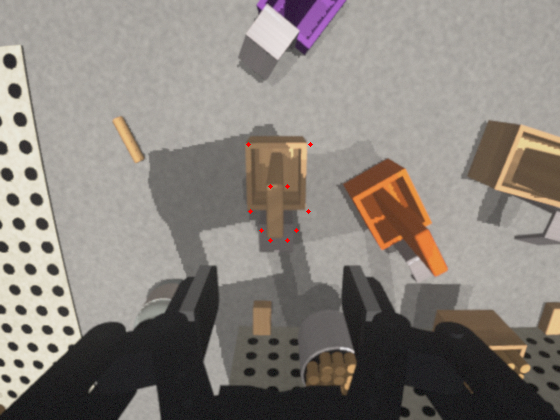

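```bash
python3 - <<'E'
import cv2
a=cv2.imread("pics/w1.png")
cv2.imwrite("pics/w1c.png",cv2.resize(a[120:260,220:340],None,fx=5,fy=4.2,interpolation=cv2.INTER_CUBIC))
E
```

```text
(no output)
```

View pics/w1c.png

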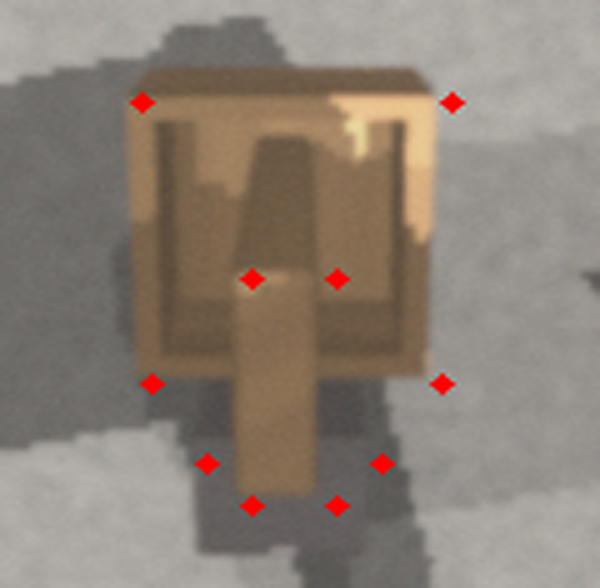

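The wrist view shows the handle top at columns 267–283, about 3 px (2 mm) left of the prediction, which is within calibration error. I'll split the difference and go down.

```bash
python3 -m creep '[{"turn":[0,0,0],"offset":[0.0015,-0.0025,0.05],"fingers":0.3},{"turn":[0,0,0],"offset":[0.0015,-0.0025,0.08],"fingers":0.3},{"turn":[0,0,0],"offset":[0.0015,-0.0025,0.1],"fingers":0.3},{"turn":[0,0,0],"offset":[0.0015,-0.0025,0.12],"fingers":0.3},{"turn":[0,0,0],"offset":[0.0015,-0.0025,0.13],"fingers":0.3},{"turn":[0,0,0],"offset":[0.0015,-0.0025,0.13],"fingers":0.3},{"turn":[0,0,0],"offset":[0.0015,-0.0025,0.13],"fingers":0.3}]' 40
python3 - <<'E'
from h import *
im=read_camera("wrist");cv2.imwrite("pics/w2.png",im[:,:,::-1])
E
```

```text
t: 3.4
eef_pos: [0.665, 0.1723, 0.1217]
eef_rot: [1.0, -0.004, 0.001, -0.0]
contact_force: [-0.7, 0.6, 0.8]
width: 0.0556
```

View pics/w2.png

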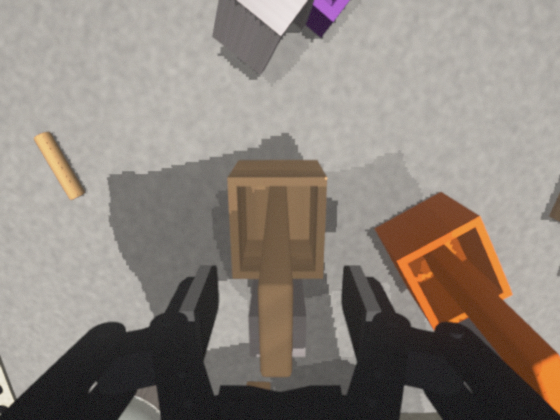

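The handle is between the fingers: columns 260–291, with the pads at 217 and 343. Closing.

```bash
python3 -m creep '[{"turn":[0,0,0],"offset":[0,-0.001,0],"fingers":-1},{"turn":[0,0,0],"offset":[0,-0.001,0],"fingers":-1},{"turn":[0,0,0],"offset":[0,-0.001,0],"fingers":-1},{"turn":[0,0,0],"offset":[0,-0.001,0],"fingers":-1},{"turn":[0,0,0],"offset":[0,-0.001,0],"fingers":-1},{"turn":[0,0,0],"offset":[0,-0.001,0],"fingers":-1},{"turn":[0,0,0],"offset":[0,-0.001,0],"fingers":-1},{"turn":[0,0,0],"offset":[0,-0.001,0],"fingers":-1}]' 50
```

```text
t: 4.25
eef_pos: [0.6654, 0.1736, 0.1227]
eef_rot: [1.0, -0.004, 0.002, -0.0]
contact_force: [0.3, 0.9, 5.7]
width: 0.0113
```

```bash
python3 -m creep '[{"turn":[0,0,0],"offset":[0,0,-0.02],"fingers":-1},{"turn":[0,0,0],"offset":[0,0,-0.045],"fingers":-1},{"turn":[0,0,0],"offset":[0,0,-0.075],"fingers":-1},{"turn":[0,0,0],"offset":[0,0,-0.105],"fingers":-1},{"turn":[0,0,0],"offset":[0,0,-0.135],"fingers":-1},{"turn":[0,0,0],"offset":[0,0,-0.165],"fingers":-1},{"turn":[0,0,0],"offset":[0,0,-0.185],"fingers":-1},{"turn":[0,0,0],"offset":[0,0,-0.19],"fingers":-1},{"turn":[0,0,0],"offset":[0,0,-0.19],"fingers":-1},{"turn":[0,0,0],"offset":[0,0,-0.19],"fingers":-1}]'
python3 - <<'E'
from h import *
for c in("side","top"):
    im=read_camera(c);cv2.imwrite(f"pics/{c}1.png",im[:,:,::-1])
s=observe();print(s["eef_pos"],s["width"],s["contact_force"])
E
```

```text
t: 5.25
eef_pos: [0.6645, 0.1734, 0.3106]
eef_rot: [1.0, -0.004, 0.001, 0.0]
contact_force: [0.4, 0.5, -2.3]
width: 0.0113
[0.66444842 0.17343671 0.31081969] 0.011643271091946695 [-0.01524766 -0.4944785  -2.25089449]
```

View pics/side1.png

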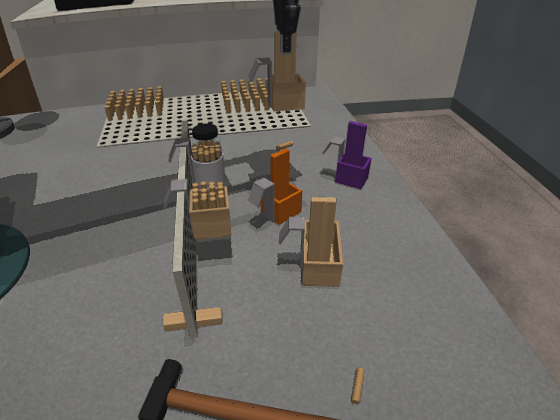

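View pics/top1.png

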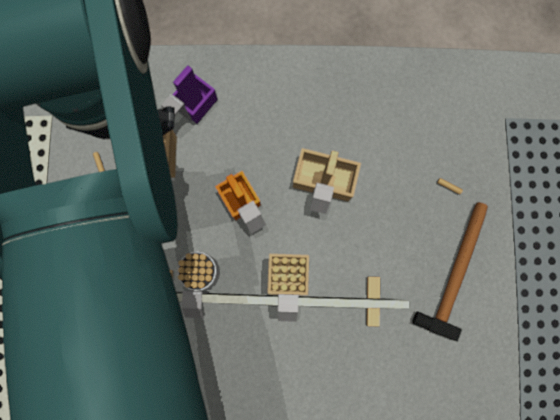

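```bash
python3 -c "
from h import *
plan([.4935,.045,.31],-.0325)"
```

```text
t 5.35 pos [0.6644 0.1734 0.3108] width 0.011643271091946695 F [-0.  -0.5 -2.3]
offset [-0.17    0.1297  0.0006] turn [ 0.     -0.0015  0.0249]
```

```bash
python3 -m creep '[{"turn":[0,0,0.025],"offset":[-0.015,0.011,0],"fingers":-1},{"turn":[0,0,0.025],"offset":[-0.04,0.03,0],"fingers":-1},{"turn":[0,0,0.025],"offset":[-0.07,0.053,0],"fingers":-1},{"turn":[0,0,0.025],"offset":[-0.1,0.076,0],"fingers":-1},{"turn":[0,0,0.025],"offset":[-0.13,0.099,0],"fingers":-1},{"turn":[0,0,0.025],"offset":[-0.155,0.118,0],"fingers":-1},{"turn":[0,0,0.025],"offset":[-0.17,0.13,0],"fingers":-1},{"turn":[0,0,0.025],"offset":[-0.17,0.13,0],"fingers":-1},{"turn":[0,0,0.025],"offset":[-0.17,0.13,0],"fingers":-1},{"turn":[0,0,0.025],"offset":[-0.17,0.13,0],"fingers":-1}]'
python3 - <<'E'
from h import *
for c in("side","top","wrist"):
    im=read_camera(c);cv2.imwrite(f"pics/{c}2.png",im[:,:,::-1])
plan([.4935,.045,.31],-.0325)
E
```

```text
t: 6.35
eef_pos: [0.4938, 0.0451, 0.31]
eef_rot: [1.0, -0.016, 0.0, -0.0]
contact_force: [-0.3, -0.3, -2.3]
width: 0.0114
t 6.5 pos [0.4938 0.0451 0.3101] width 0.011159113299685488 F [ 0.2 -0.4 -2.3]
offset [-0.0003  0.0001  0.0001] turn [-0.     -0.0006  0.0004]
```

View pics/side2.png

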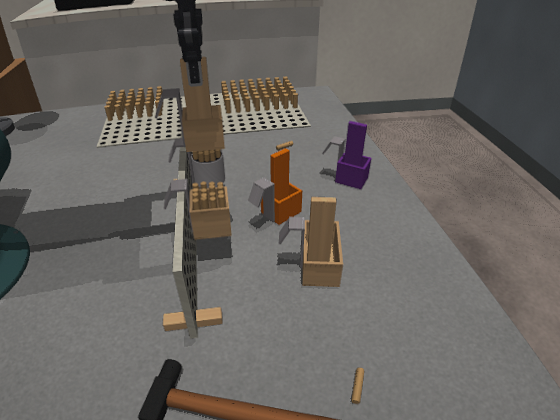

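View pics/top2.png

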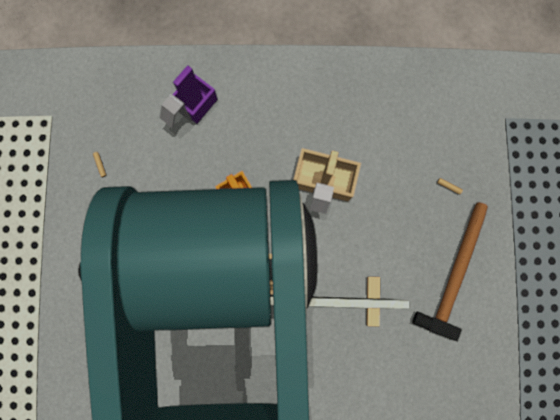

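View pics/wrist2.png

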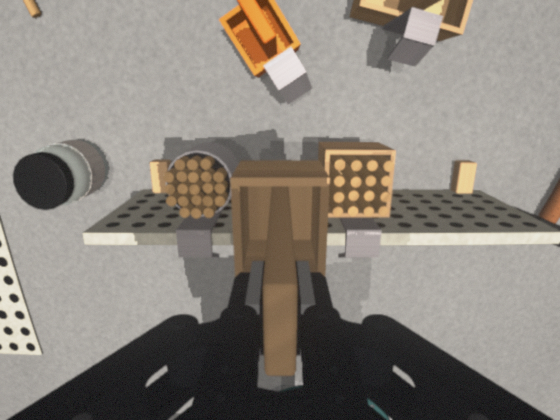

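The wrist view shows the caddy (columns 233–327), the can hook (195,238) and the box hook (361,236) in one camera. I'll measure all of them there.

```bash
python3 - <<'E'
import cv2
a=cv2.imread("pics/wrist2.png")
cv2.imwrite("pics/w2c.png",cv2.resize(a[135:285,155:405],None,fx=3.2,fy=4,interpolation=cv2.INTER_CUBIC))
b=cv2.imread("pics/side2.png")
cv2.imwrite("pics/s2c.png",cv2.resize(b[40:260,140:260],None,fx=4,fy=2.7,interpolation=cv2.INTER_CUBIC))
E
```

```text
(no output)
```

View pics/w2c.png

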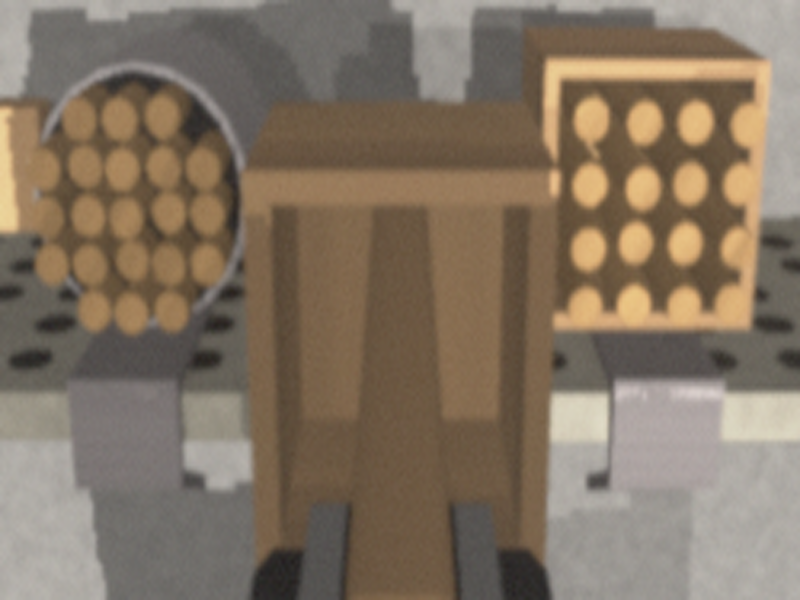

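View pics/s2c.png

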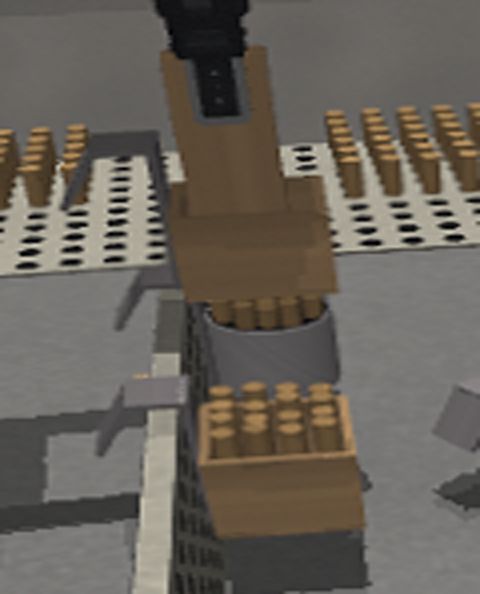

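```bash
cat >> h.py <<'E'
def back(c,px,z,cal=None):
    d=cal or calibration(c);K=d["K"];u=(np.asarray(px,float)-[K[0,2],K[1,2]])/[K[0,0],K[1,1]]
    s=u.copy()
    for _ in range(20): s=u/(1+d["k1"]*(s**2).sum(1,keepdims=True))
    D=np.c_[s,np.ones(len(s))]@d["pose"][:3,:3].T;o=d["pose"][:3,3]
    return o+D*((z-o[2])/D[:,2])[:,None]
E
python3 - <<'E'
from h import *
W=lambda l:np.array(l)/[3.2,4]+[155,135]
cal=calibration("wrist")
print("board far",back("wrist",W([(20,391),(215,392),(570,391),(780,391)]),.15).round(4).tolist())
print("board near",back("wrist",W([(20,440),(230,440),(570,440),(780,440)]),.15).round(4).tolist())
print("hooks",back("wrist",W([(72,378),(183,380),(612,378),(722,380)]),.154).round(4).tolist())
print("box rim",back("wrist",W([(544,60),(770,60),(553,328),(752,328)]),.12).round(4).tolist())
print("can rim",back("wrist",W([(40,185),(244,200),(130,63)]),.12).round(4).tolist())
m=np.array([(32,28,55),(32,-28,55),(32,28,0),(32,-28,0)]);px=W([(245,170),(553,170),(270,105),(530,105)])
f=lambda q:(proj("wrist",place(q[:3],m,q[3]),cal)-px).ravel()
r=least_squares(f,[.49,.045,-.03,.19]);print("caddy",r.x.round(4),f(r.x).round(1))
# side fit of held caddy
S=lambda l:np.array(l)/[4,2.7]+[140,40]
ms=np.array([(-24,-6,145),(16,-6,145),(-36,-15,94),(-36,15,94),(-32,-28,55),(32,-28,55),(-32,-28,0),(32,-28,0)])
ps=S([(165,58),(268,52),(160,155),(158,132),(171,218),(329,212),(184,298),(337,292)])
c2=calibration("side")
g=lambda q:(proj("side",place(q[:3],ms,q[3]),c2)-ps).ravel()
r=least_squares(g,[.49,.045,-.03,.19],loss='soft_l1');print("side caddy",r.x.round(4),g(r.x).round(1))
E
```

```text
board far [[0.4606, 0.1514, 0.15], [0.4588, 0.0972, 0.15], [0.4559, -0.0002, 0.15], [0.4539, -0.0586, 0.15]]
board near [[0.4488, 0.1531, 0.15], [0.4472, 0.094, 0.15], [0.4442, -0.0004, 0.15], [0.4421, -0.0595, 0.15]]
hooks [[0.4648, 0.1351, 0.154], [0.4635, 0.1049, 0.154], [0.4602, -0.0109, 0.154], [0.4588, -0.041, 0.154]]
box rim [[0.5241, 0.0038, 0.12], [0.5224, -0.0605, 0.12], [0.4599, 0.0006, 0.12], [0.458, -0.0594, 0.12]]
can rim [[0.5, 0.1497, 0.12], [0.4943, 0.0905, 0.12], [0.5273, 0.1204, 0.12]]
caddy [ 0.4959  0.0454 -0.0318  0.1852] [-0.7  0.6  1.   0.6  1.6 -0.8 -1.9 -0.8]
side caddy [ 0.5006  0.0623 -0.0837  0.1783] [ 0.1  0.1  0.2  1.  -2.4 -2.1 -0.2 -0.4  0.   0.2 -0.2  0.2  1.3  0.
  0.4 -0. ]
```

Wrist measurements:
- Board centre is at x 0.4515 at the gap, yaw -0.032.
- The caddy's origin is 44.4 mm from the board's middle, so the slot is centred.
- The gap centre is at y ≈ 0.0455 and the caddy is at y 0.0454.

Lowering until the hook enters, then checking.

```bash
python3 -m creep '[{"turn":[0,0,0],"offset":[0,0,0.02],"fingers":-1},{"turn":[0,0,0],"offset":[0,0,0.04],"fingers":-1},{"turn":[0,0,0],"offset":[0,0,0.06],"fingers":-1},{"turn":[0,0,0],"offset":[0,0,0.075],"fingers":-1},{"turn":[0,0,0],"offset":[0,0,0.085],"fingers":-1},{"turn":[0,0,0],"offset":[0,0,0.085],"fingers":-1},{"turn":[0,0,0],"offset":[0,0,0.085],"fingers":-1}]'
python3 - <<'E'
from h import *
im=[read_camera(c)[:,:,::-1] for c in("side","wrist")]
a=cv2.resize(im[0][60:280,130:270],(382,600),interpolation=cv2.INTER_CUBIC)
b=cv2.resize(im[1][120:320,180:380],(400,600)[0:1]*2,interpolation=cv2.INTER_CUBIC)
b=cv2.copyMakeBorder(b,0,200,0,0,cv2.BORDER_CONSTANT)
cv2.imwrite("pics/m3.png",np.hstack([a,b]));cv2.imwrite("pics/side3.png",im[0]);cv2.imwrite("pics/wrist3.png",im[1])
E
```

```text
t: 7.2
eef_pos: [0.4941, 0.0452, 0.2257]
eef_rot: [1.0, -0.016, 0.001, -0.0]
contact_force: [-0.0, 0.6, -1.3]
width: 0.0115
```

View pics/m3.png

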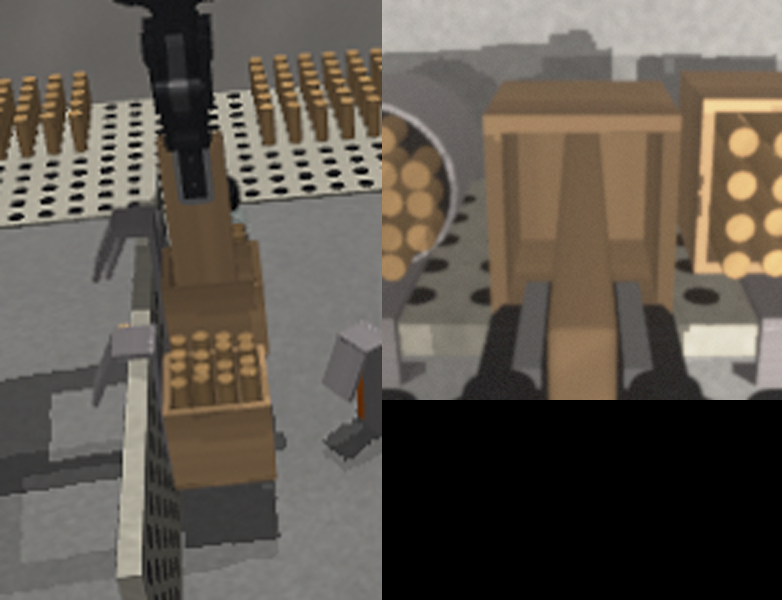

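```bash
python3 - <<'E'
from h import *
W=lambda l:(np.array(l)-[382,0])/2+[180,120]
print("caddy rim",back("wrist",W([(484,118),(681,118)]),.157).round(4).tolist())
print("box rim l / can rim r",back("wrist",W([(704,105),(696,262),(456,195)]),.12).round(4).tolist())
E
```

```text
caddy rim [[0.5289, 0.0722, 0.157], [0.5271, 0.0161, 0.157]]
box rim l / can rim r [[0.5224, 0.0033, 0.12], [0.4644, 0.0049, 0.12], [0.493, 0.0897, 0.12]]
```

```bash
python3 -m creep '[{"turn":[0,0,0],"offset":[0,-0.002,0.006],"fingers":-1},{"turn":[0,0,0],"offset":[0,-0.002,0.014],"fingers":-1},{"turn":[0,0,0],"offset":[0,-0.002,0.022],"fingers":-1},{"turn":[0,0,0],"offset":[0,-0.002,0.03],"fingers":-1},{"turn":[0,0,0],"offset":[0,-0.002,0.036],"fingers":-1},{"turn":[0,0,0],"offset":[0,-0.002,0.039],"fingers":-1},{"turn":[0,0,0],"offset":[0,-0.002,0.04],"fingers":-1},{"turn":[0,0,0],"offset":[0,-0.002,0.04],"fingers":-1}]'
python3 - <<'E'
from h import *
im=[read_camera(c)[:,:,::-1] for c in("side","wrist")]
a=cv2.resize(im[0][60:280,130:270],(382,600),interpolation=cv2.INTER_CUBIC)
b=cv2.resize(im[1][120:320,180:380],(400,400),interpolation=cv2.INTER_CUBIC)
b=cv2.copyMakeBorder(b,0,200,0,0,cv2.BORDER_CONSTANT)
cv2.imwrite("pics/m4.png",np.hstack([a,b]))
E
```

```text
t: 8.1
eef_pos: [0.4944, 0.0471, 0.1862]
eef_rot: [1.0, -0.016, 0.001, -0.0]
contact_force: [0.8, 0.1, -2.5]
width: 0.0113
```

View pics/m4.png

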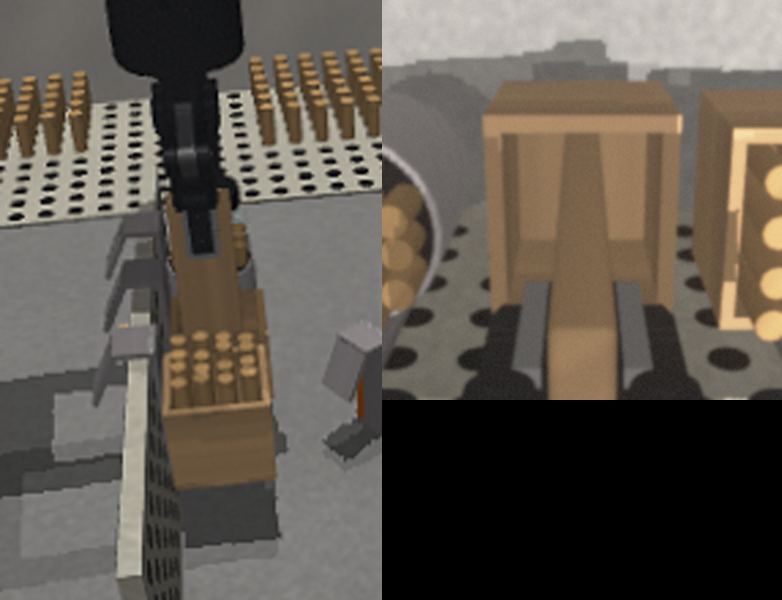

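The hook straddles the board with no contact, and both neighbours are clear. Last few millimetres down, and in toward the face.

```bash
python3 -m creep '[{"turn":[0,0,0],"offset":[-0.001,0,0.001],"fingers":-1},{"turn":[0,0,0],"offset":[-0.002,0,0.002],"fingers":-1},{"turn":[0,0,0],"offset":[-0.002,0,0.003],"fingers":-1},{"turn":[0,0,0],"offset":[-0.002,0,0.004],"fingers":-1},{"turn":[0,0,0],"offset":[-0.002,0,0.004],"fingers":-1}]'
```

```text
t: 8.7
eef_pos: [0.4925, 0.0472, 0.1825]
eef_rot: [1.0, -0.016, 0.001, -0.0]
contact_force: [0.2, -0.9, -1.0]
width: 0.0114
```

```bash
python3 -m creep '[{"turn":[0,0,0],"offset":[0,0,0.0005],"fingers":-1},{"turn":[0,0,0],"offset":[0,0,0.001],"fingers":-1},{"turn":[0,0,0],"offset":[0,0,0.0015],"fingers":-1},{"turn":[0,0,0],"offset":[0,0,0.0015],"fingers":-1}]'
```

```text
t: 9.1
eef_pos: [0.4929, 0.0472, 0.1822]
eef_rot: [1.0, -0.016, 0.002, -0.0]
contact_force: [-2.4, -0.1, 9.7]
width: 0.0118
```

```bash
python3 -m creep '[{"turn":[0,0,0],"offset":[0,0,-0.0005],"fingers":-1},{"turn":[0,0,0],"offset":[0,0,-0.0005],"fingers":-0.65},{"turn":[0,0,0],"offset":[0,0,-0.0005],"fingers":-0.6},{"turn":[0,0,0],"offset":[0,0,-0.0005],"fingers":-0.45},{"turn":[0,0,0],"offset":[0,0,-0.0005],"fingers":-0.3},{"turn":[0,0,0],"offset":[0,0,-0.0005],"fingers":-0.2},{"turn":[0,0,0],"offset":[0,0,-0.0005],"fingers":-0.2},{"turn":[0,0,0],"offset":[0,0,-0.0005],"fingers":-0.2}]'
python3 - <<'E'
from h import *
im=[read_camera(c)[:,:,::-1] for c in("side","wrist")]
a=cv2.resize(im[0][60:280,130:270],(382,600),interpolation=cv2.INTER_CUBIC)
b=cv2.resize(im[1][120:420,180:380],(400,600),interpolation=cv2.INTER_CUBIC)
cv2.imwrite("pics/m5.png",np.hstack([a,b]))
E
```

```text
t: 9.9
eef_pos: [0.4929, 0.0472, 0.1827]
eef_rot: [1.0, -0.016, 0.002, -0.0]
contact_force: [-1.4, -0.1, 0.2]
width: 0.0341
```

View pics/m5.png

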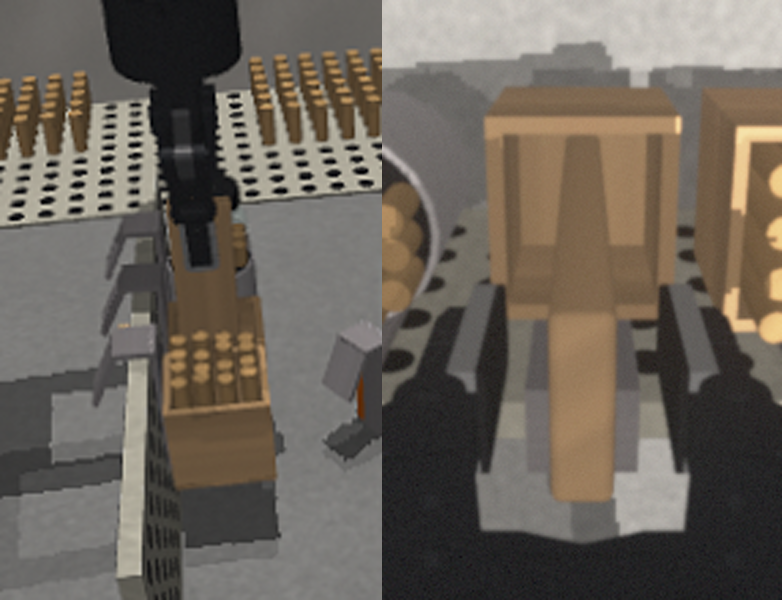

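The caddy is released and hanging, with the fingers well clear on both sides of the handle (pads at columns 490 and 670, handle 548–613). Retreating straight up, then sideways for a clear top view.

```bash
python3 -m creep '[{"turn":[0,0,0],"offset":[0,0,-0.01],"fingers":-0.2},{"turn":[0,0,0],"offset":[0,0,-0.03],"fingers":-0.2},{"turn":[0,0,0],"offset":[0,0,-0.06],"fingers":-0.2},{"turn":[0,0,0],"offset":[0,0,-0.1],"fingers":-0.2},{"turn":[0,0,0],"offset":[0,0,-0.13],"fingers":-0.2},{"turn":[0,0,0],"offset":[0,0.05,-0.15],"fingers":-0.2},{"turn":[0,0,0],"offset":[0,0.1,-0.15],"fingers":-0.2},{"turn":[0,0,0],"offset":[0,0.15,-0.15],"fingers":-0.2},{"turn":[0,0,0],"offset":[0,0.2,-0.15],"fingers":-0.2},{"turn":[0,0,0],"offset":[0,0.25,-0.15],"fingers":-0.2},{"turn":[0,0,0],"offset":[0,0.3,-0.15],"fingers":-0.2},{"turn":[0,0,0],"offset":[0,0.35,-0.15],"fingers":-0.2}]'
python3 -m creep '[{"turn":[0,0,0],"offset":[0,0.05,0],"fingers":-0.2},{"turn":[0,0,0],"offset":[0,0.1,0],"fingers":-0.2},{"turn":[0,0,0],"offset":[0,0.15,0],"fingers":-0.2},{"turn":[0,0,0],"offset":[0,0.15,0],"fingers":-0.2},{"turn":[0,0,0],"offset":[0,0.15,0],"fingers":-0.2},{"turn":[0,0,0],"offset":[0,0.15,0],"fingers":-0.2}]'
python3 - <<'E'
from h import *
for c in("side","top"):
    cv2.imwrite(f"pics/{c}6.png",read_camera(c)[:,:,::-1])
a=cv2.imread("pics/top6.png");b=cv2.imread("pics/side6.png")
cv2.imwrite("pics/t6c.png",cv2.resize(a[230:330,150:330],(792,440),interpolation=cv2.INTER_CUBIC))
cv2.imwrite("pics/s6c.png",cv2.resize(b[110:270,160:360],None,fx=4,fy=3.7,interpolation=cv2.INTER_CUBIC))
E
```

```text
t: 11.2
eef_pos: [0.4805, -0.3011, 0.3336]
eef_rot: [1.0, -0.016, 0.002, 0.0]
contact_force: [0.6, 0.2, 0.4]
width: 0.0342
t: 11.8
eef_pos: [0.4758, -0.4504, 0.3343]
eef_rot: [1.0, -0.016, 0.003, 0.0]
contact_force: [0.5, -0.8, -0.2]
width: 0.0342
```

View pics/t6c.png

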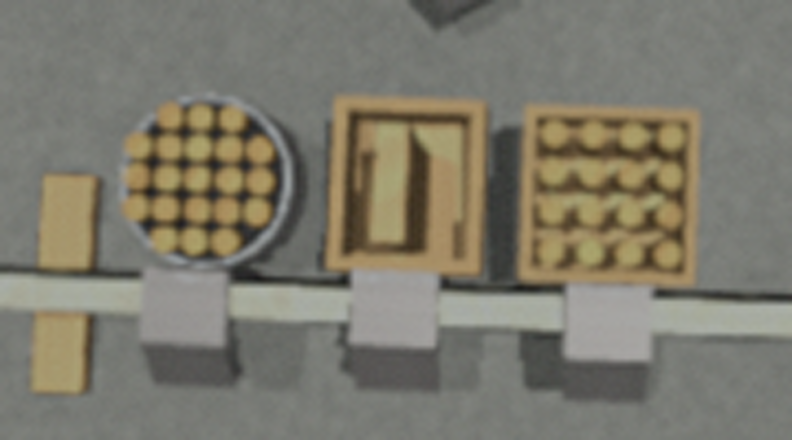

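View pics/s6c.png

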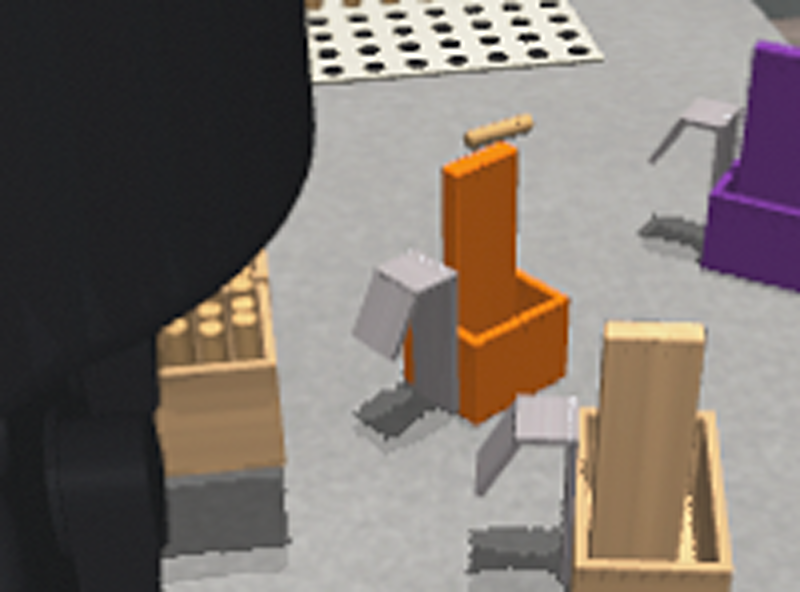

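In the top view the caddy hangs square between can and box, with its hook at (395,310) in the crop. I'll do a numeric check of its pose, stillness and neighbour displacement.

```bash
python3 - <<'E'
from h import *
T=lambda l:np.array(l)/4.4+[150,230]
o={"top":([(32,28,55),(32,-28,55),(-32,-28,55),(-32,28,55),(16,6,145),(16,-6,145),(-24,6,145),(-24,-6,145)],T([(334,97),(489,99),(481,275),(326,271),(374,120),(411,122),(367,242),(406,245)]))}
q,r=fit(o,[.49,.045,0],.06);print("caddy",q.round(4),r.round(1).tolist())
a=cv2.imread("pics/top6.png");b=read_camera("top")[:,:,::-1];z=cv2.imread("pics/top0.png")
g=lambda i,x0,x1:np.float32(cv2.cvtColor(np.ascontiguousarray(i[245:325,x0:x1]),cv2.COLOR_BGR2GRAY))
for n,x0,x1 in(("can",176,220),("box",266,312)): print(n,"px shift since start",cv2.phaseCorrelate(g(z,x0,x1),g(b,x0,x1)))
print("caddy motion px",cv2.phaseCorrelate(g(a,222,264),g(b,222,264)))
E
```

```text
caddy [ 0.4964  0.0452 -0.0353] [[0.3, -1.5], [-0.4, -0.7], [-0.2, -0.9], [0.3, -1.3], [-0.0, 0.9], [-0.1, 0.7], [0.3, 1.1], [-0.2, 0.7]]
can px shift since start ((0.5192865686414834, -0.011357913842886092), 0.9726591809590658)
box px shift since start ((0.011477822322845554, 0.08843371270721434), 0.9638145305216312)
caddy motion px ((0.5353637414551322, -0.07289939838694437), 0.9787518437703451)
```

```bash
python3 -m creep '[{"turn":[0,0,0],"offset":[0,0,0],"fingers":-0.2},{"turn":[0,0,0],"offset":[0,0,0],"fingers":-0.2},{"turn":[0,0,0],"offset":[0,0,0],"fingers":-0.2},{"turn":[0,0,0],"offset":[0,0,0],"fingers":-0.2},{"turn":[0,0,0],"offset":[0,0,0],"fingers":-0.2}]' >/dev/null
python3 - <<'E'
from h import *
a=cv2.imread("pics/top6.png");b=read_camera("top")[:,:,::-1];c=read_camera("top")[:,:,::-1]
g=lambda i:cv2.cvtColor(np.ascontiguousarray(i[235:325,220:266]),cv2.COLOR_BGR2GRAY)
for p,q in((a,b),(b,c)): print(np.abs(g(p).astype(int)-g(q)).mean(), cv2.phaseCorrelate(np.float32(g(p)),np.float32(g(q)),cv2.createHanningWindow((46,90),cv2.CV_32F)))
print(observe()["t"]); job_done()
E
```

```text
1.257729468599034 ((-0.06787354216791641, -0.046513638248264044), 0.94014711689066)
1.25 ((0.008447029695098252, -0.02615574925322761), 0.9301184451138532)
12.55
the job is handed in; nothing more can be done
```

I picked up the plywood narrow caddy by its handle and hung it by its hook on the board, in the gap between the can and the box. I let go, drew the arm well clear and handed the job in at about 12.6 s.

**Final pose:** a fit to the top view put the caddy at about (0.496, 0.045), around 45 mm from the board's middle. Its yaw is within 0.005 rad of the board's. It is about mid-gap, upright to within a few hundredths of a rad, and showed no motion between the last pictures. I did not measure its hanging height in the final pictures. When I let go, the gripper height matched a fully seated hook and the sensor had shown about 10 N of upward force.

**Neighbours:** the box moved less than 0.1 px from its start position in the top view and the can at most about 0.5 px (under 1 mm).

**Checks that disagreed or failed:**
- My first stillness comparison showed a 0.5 px shift of the caddy. It did not repeat in two later comparisons with a windowed method (under 0.1 px).
- The side camera's fit of the held caddy came out about 17 mm off in y, so I used the wrist view instead.
- In the last side picture the arm hid the caddy, so the final check rests on the top view.

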